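# Press a snap cover home in a bench press

### The job

A module housing sits in the sliding nest on the bench press's plate, with its cover resting loosely on top, not yet snapped. Slide the nest by its bridge handle along the plate, without lifting it, until the ring on the cover is centred under the tip of the press's punch; then pull the press's lever down by its ball knob until the cover snaps fully home, and finish while still holding the lever so that the punch keeps pressing firmly on the snapped cover. Press the cover only with the punch, never with the gripper, and leave everything else on the bench where it is.

Things in the scene. Friction and masses are not known exactly. Their poses are not given: they have to be found in the camera images.
- press: hand-lever bench press on a 470 x 280 x 15 mm aluminium plate, immovable. Origin: on the punch's axis at bench level, z up, plate top at z = 15 mm. Its throat opens to its -x, column at x 90 to 155 mm; plate x -300 to 170, y -100 to 180; head x -45 to 155, y -35 to 35, z 185 to 300 mm. The lever's pivot is at (35, -85, 235) mm, its axle along y, so the lever swings in the x-z plane
- press_lever (a joint): lever angle, rad: 0 at rest (pointing to the press's -x, 0.5 above level), grows as the knob is pulled down, stop at 1.1. Ram goes down 25 mm per rad. A spring lifts the let-go lever: 3 to 4 N at the knob move it freely. The punch meets the loose cover at about 0.48; force then rises to 8 to 10 N, drops back to about 4 as the cover snaps near 0.65, and rises steeply when it is home at 0.8
- press_knob (a point): centre of the black ball knob, 34 mm in diameter, at the lever's end, 190 mm from the lever's pivot; it can be gripped from above with the fingers on its two press-y sides. Its axes turn with the lever
- press_ram: the press's moving ram, a 22 mm square steel bar; its lower end carries the punch, a brass pin 10 mm in diameter. Origin at bench level on the punch's axis when the ram is up, going down with the ram
- punch_tip (a point): centre of the punch's flat lower tip, 83 mm above the bench when the ram is up (12 mm above the loose cover)
- nest: white sliding nest, 210 x 84 x 10 mm, 0.6 kg, lying loose on the press plate, with the black open housing 90 x 64 x 18 mm fixed on it. Origin: underside of the nest, below the housing's middle; x along its length, the nest reaching from x = -155 to +55 mm; z up
- nest_handle (a point): centre of the bar of the nest's aluminium bridge handle, at x = -125 mm of the nest, 45 mm above its underside (60 mm above the bench); the bar is 12 mm square and runs along the nest's y with 52 mm free between its two posts; clear space of 29 mm under the bar; axes as the nest's
- cover: grey cover 90 x 64 x 20 mm, 0.06 kg, with a dark ring in the middle of its top, loosely on four sprung hooks of the housing. Origin: centre of its lower edge, z up; it lies 36 mm above the nest's underside while loose and 28 mm when snapped home (8 mm of travel)
- cover_mark (a point): centre of the ring (inner diameter 20 mm, outer 25 mm) in the middle of the cover's top face, 20 mm above the cover's origin; this spot belongs under the punch
- spare_cover: a second, identical cover lying on the bench beyond the press plate; a bystander
- screwdriver: a screwdriver lying on the bench along the open side of the press plate; a bystander
- fan: a black 80 x 80 x 25 mm computer fan lying flat; a bystander
- heatsink: an aluminium finned heat sink 60 x 60 x 30 mm; a bystander
- screw_tray: a black open tray 100 x 70 x 22 mm with screws; a bystander
- tape_roll: a roll of amber tape, 90 mm across, 19 mm high, lying flat; a bystander
- expansion_card: a green plug-in circuit card 120 x 68 mm with a steel bracket, lying flat; a bystander
Mind the look-alikes: they are no part of the job. What is shaped like the cover but purple or red is not meant.

How it is judged:
By the outcome, as a careful person would: the job done as asked, in the order asked, and still so for the second after the job is handed in, while the arm keeps its last pose, push and grip.
It also fails if it takes over 67 s, if anything falls off the work surface, if the arm or the gripper's body presses on something with over 40 N, if the wrist force passes 120 N, or if a joint passes its speed limit or range.

### The arm

A 7-joint arm with a two-finger parallel gripper is mounted at the origin on the work surface. World frame = base frame: x ahead of the robot, y to its left, z up, the work surface at z = 0. Lengths are in m, angles in rad, forces in N, time in s.
With the tool pointing down it reaches from about 0.4 to 0.85 m from the base axis. Payload 10.4 kg.
Tool frame: the origin (TCP) lies at the very end of the fingers, on their centre line; the grasp point (between the pads) lies 19 mm behind it (r.pinch_z is the distance from the TCP to the grasp point, in m); z points along the fingers, y is the line along which they close (so a half turn about z gives the same grasp; the last joint's range is limited). The gripper opens to 87 mm and grips with 3 to 60 N. Pads are 19 mm wide; open, the fingers measure 117 mm over their backs; the gripper's body (75 mm by 190 mm) begins 51 mm behind the grasp point.
Start: joints at [-1.239, 0.332, -0.065, 1.46, 0.022, 1.35, -0.088], TCP at [0.217, 0.586, 0.223] pointing down, gripper open.
Joint ranges: [-2.6, 2.6], [-0.5, 2.12], [-1.47, 1.34], [0.16, 2.42], [-1.27, 4.41], [0.06, 2.06], [-2.6, 2.6]. Speed limits (rad/s): [2.22, 2.22, 2.79, 2.79, 3.14, 3.14, 3.14].

### API

Orientations are given as a unit quaternion [x, y, z, w].
In Python, from bench import r, camera gives the robot as it stands. The module is installed in compiled form; this text tells all that it offers.
- The arm moves only by the shell command python3 -m pendant 'ROWS' [FORCE]. ROWS is JSON, a list of rows, each an object with "dp": the shift along the tool's x, y, z as a fraction of full scale, a list of three; "rotation": the turn, a rotation vector about the tool's x, y, z as a fraction of full scale, a list of three; "jaw": the opening, from 0 (shut) to 1 (fully open). A call has 1 to 8 rows; each row is the pose to reach, as a shift and turn from the pose commanded when the call began, along the tool's axes at that moment, turning the shorter way round; what a row does not reach only later rows make up. Full scale, the value 1, is 0.15 m for a shift and 2 pi rad for a turn. A row lasts 1/8 s, in which the tool goes at most 62.5 mm and 10.7 degrees, less where a joint would pass 70% of its speed; a pose out of reach is approached as far as the arm can. A call with a number of a shift or a turn outside -1 to 1 is refused whole. A call with a gripper value outside its range is refused whole. The fingers move at their own pace and stop on an object; FORCE is the grip in N (left out, the last holds). Time passes only in rows, so rows that repeat a pose let the fingers close. It gives the time, the measured TCP pose, the force, the opening and the grip force at its end, in the units of the state.
- r.read_state(): the state, without advancing time (a new reading comes with each control period).
- camera(name): name is "scene" or "top"; returns a dict with "image" (480x640x3 uint8, red, green, blue), "z_map" (480x640 float32, m along the optical axis (not along the pixel's ray), 0 where there is no reading), "mtx" (3x3 intrinsics, pixels), "distortion" ([k1, k2, p1, p2, k3] as OpenCV has them; the pictures are not rectified), "T" (4x4, takes a point from camera to world coordinates). Camera axes: x right, y down, z forward; pixel columns grow to the right and rows downward; lengths in m; the calibration is good to about 2 mm. A picture is of the moment at which its call begins.
- r.close_job(): hands the job in; it is judged then, once.
The state is a dict: "time": time; "joint_positions": joint angles; "joint_vel": joint speeds; "joint_torque": joint torques, N m; "ee_pos": TCP position; "eef_rot": TCP orientation; "ft_force": force on the tool from outside, world axes, zero at the start; "torque": the same for the moment, N m; "width": finger opening in m; "grip_force": force on a finger pad.
Only numpy, scipy, OpenCV 4.12 (cv2) and the standard library are available. Lean on these libraries where they do the work, as an engineer would, in place of code of your own. Each camera call takes 0.05 s, during which the arm holds its last target. There are 200 camera calls.

## Working session

There is one attempt and no reset: what is moved stays moved. The work goes in short steps, Python scripts to look and compute and a shell command to move; the robot and the scene stay as the last step left them, time stands still between calls to the robot, and variables do not carry over. Pictures are saved under pics/ and viewed, at most 10 in all, crops included, and the job is handed in when it is done.

```bash
mkdir -p pics; cat > h.py <<'E'
import numpy as np, cv2, pickle
from bench import r, camera
def snap(n,fn):
    c=camera(n); pickle.dump(c,open(fn+'.pkl','wb')); cv2.imwrite('pics/'+fn+'.png',c['image'][:,:,::-1]); return c
def load(fn): return pickle.load(open(fn+'.pkl','rb'))
def px(c,u,v,z=None,w=1):
    "world point of pixel; z: intersect with world plane z, else depth"
    p=cv2.undistortPoints(np.array([[[u,v]]],float),c['mtx'],c['distortion'])[0,0]
    ray=np.array([p[0],p[1],1.]); T=c['T']
    if z is None:
        q=c['z_map'][int(v)-w:int(v)+w+1,int(u)-w:int(u)+w+1]; d=np.median(q[q>0])
    else: d=(z-T[2,3])/(T[:3,:3]@ray)[2]
    return T[:3,:3]@(ray*d)+T[:3,3]
def proj(c,P):
    R=c['T'][:3,:3].T; t=-R@c['T'][:3,3]
    return cv2.projectPoints(np.array(P,float).reshape(-1,3),cv2.Rodrigues(R)[0],t,c['mtx'],c['distortion'])[0][:,0]
E
python3 - <<'E'
from h import *
for n in('scene','top'):
    c=snap(n,n+'0'); print(n,c['T'].round(3).tolist())
print(r.read_state(), r.pinch_z)
E
```

```text
scene [[0.487, 0.709, -0.51, 1.136], [0.874, -0.396, 0.283, -0.392], [-0.002, -0.584, -0.812, 1.162], [0.0, 0.0, 0.0, 1.0]]
top [[0.011, -0.991, 0.13, 0.388], [-1.0, -0.011, -0.003, -0.071], [0.004, -0.13, -0.991, 1.306], [0.0, 0.0, 0.0, 1.0]]
{'time': 0.1, 'joint_positions': array([-1.23860766,  0.33276334, -0.06468465,  1.46087712,  0.02159008,
        1.34990005, -0.0884931 ]), 'joint_vel': array([-5.53961599e-04,  4.71289722e-04,  1.91199067e-03, -1.52417851e-03,
        8.67278991e-05, -2.67894914e-03, -4.66984629e-05]), 'joint_torque': array([ 7.50226882e-04, -6.24539208e+01,  2.41924950e-02, -3.90722680e+01,
       -6.15555514e-02,  3.64727061e-02,  3.64565142e-05]), 'ee_pos': array([0.21700617, 0.58573855, 0.22185232]), 'eef_rot': array([ 1.76460526e-01,  9.84307518e-01, -6.20836781e-04, -8.39572472e-05]), 'ft_force': array([-0.54617188, -0.06776266, -0.02326814]), 'torque': array([-0.03164055, -0.03240222, -0.00699667]), 'grip_force': 0.0, 'width': 0.08694029178594344} 0.0187
```

View pics/top0.png

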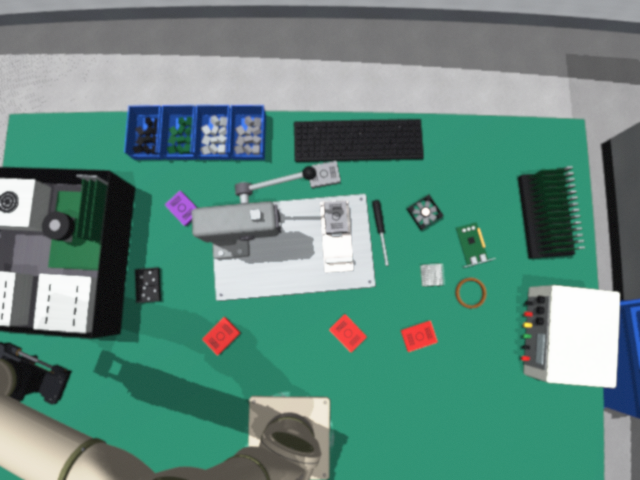

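View pics/scene0.png

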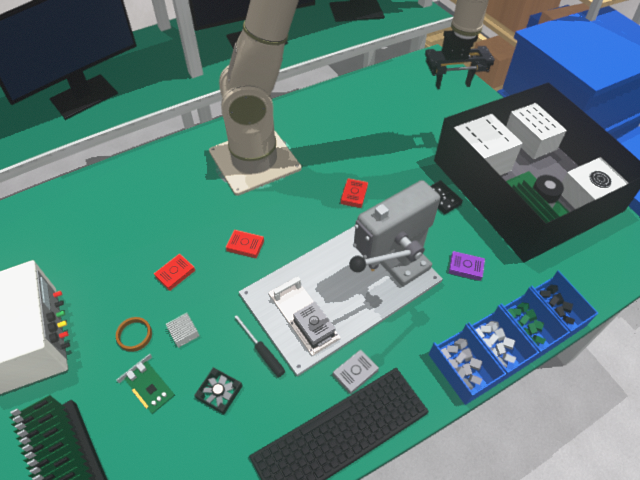

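Top view: the plate spans (215–373, 195–300), the press head is at (237,220) with its throat to the right, the knob is at (308,173), and the nest handle is near (338,265). There are two grey covers. The one at (337,216) sits on the nest's housing, so it is the one meant. The one at (325,174) lies on the bench beyond the plate and is the spare. The purple and red look-alikes are out. I'll enlarge to confirm.

```bash
python3 - <<'E'
from h import *
a=load('top0')['image'][150:310,200:400,::-1]; cv2.imwrite('pics/ct.png',cv2.resize(a,None,fx=4,fy=3.75,interpolation=2)) 
cv2.imwrite('pics/ct.png',cv2.resize(a[:150],None,fx=4,fy=4,interpolation=2))
a=load('scene0')['image'][230:380,230:430,::-1]; cv2.imwrite('pics/cs.png',cv2.resize(a,None,fx=4,fy=4,interpolation=2))
E
```

```text
(no output)
```

View pics/ct.png

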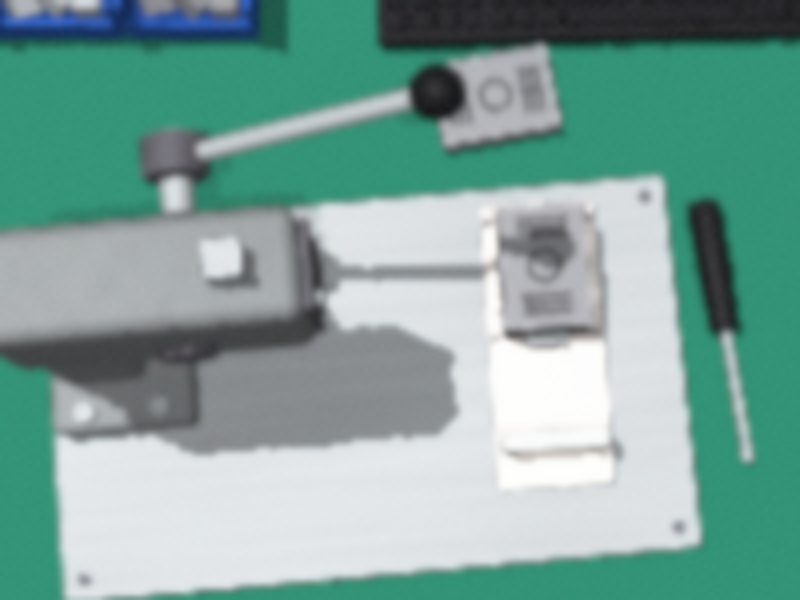

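View pics/cs.png

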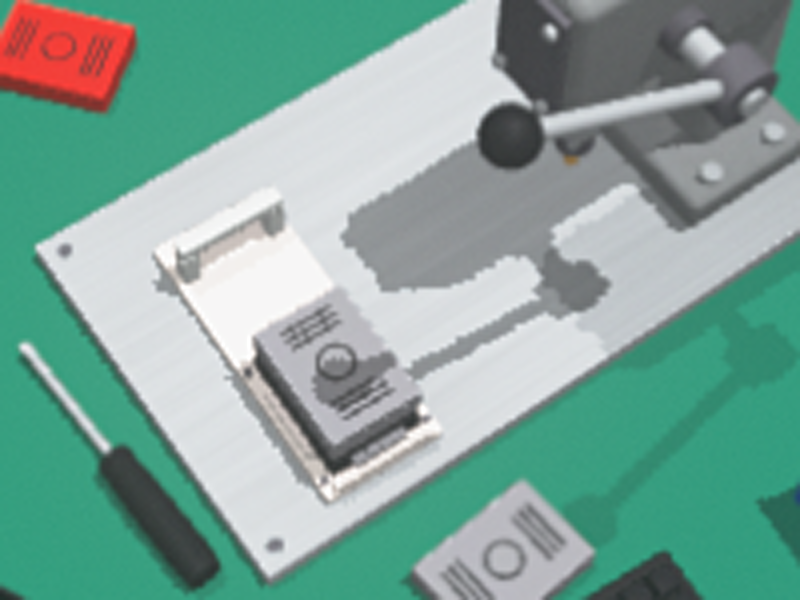

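Confirmed. The nest cover is in the top crop with its ring at (545,263), on the white nest, with the handle bar at (560,449). In the scene crop its ring is at (336,361), the bar at (230,217) and the knob at (510,135). The spare lies alone on the bench, partly under the knob. Next I fit the poses.

```bash
cat > fit.py <<'E'
from h import *
from scipy.optimize import least_squares
def fit(obs,x0):
    def res(x,raw=False):
        ca,sa=np.cos(x[2]),np.sin(x[2]); o=[]
        for c,uv,P in obs:
            P=np.array(P)/1000; W=[x[0]+ca*P[0]-sa*P[1],x[1]+sa*P[0]+ca*P[1],P[2]]
            o.append(proj(c,W)[0]-uv)
        return np.array(o) if raw else np.ravel(o)
    s=least_squares(res,x0,loss='soft_l1'); return s.x,res(s.x,True)
E
python3 - <<'E'
from fit import *
t=load('top0'); s=load('scene0')
T=lambda u,v:(200+u/4-.375,150+v/4-.375); S=lambda u,v:(230+u/4-.375,230+v/4-.375)
press=[(t,T(662,178),(-300,-100,15)),(t,T(700,546),(-300,180,15)),(t,T(65,598),(170,180,15)),(t,T(437,91),(-131.7,-85,326)),
(s,S(37,245),(-300,180,15)),(s,S(270,580),(-300,-100,15)),(s,S(510,135),(-131.7,-85,326)),(s,(441,279),(170,-100,15))]
x,e=fit(press,[.6,.1,1.57]); print('press',x.round(4));print(e.round(1).tolist())
nest=[(t,T(545,263),(0,0,71)),(t,T(500,488),(-155,42,25)),(t,T(614,486),(-155,-42,25)),(t,T(560,449),(-125,0,66)),
(s,S(336,361),(0,0,71)),(s,S(153,253),(-155,-42,25)),(s,S(333,500),(55,-42,25)),(s,S(440,432),(55,42,25)),(s,S(230,217),(-125,0,66))]
x,e=fit(nest,[.6,-.1,0]); print('nest',x.round(4));print(e.round(1).tolist())
for c,u in((t,T(545,263)),(s,S(336,361))): print('mark',px(c,*u,.071).round(4),px(c,*u).round(4))
for c,u in((t,T(560,449)),(s,S(230,217))): print('bar',px(c,*u,.066).round(4),px(c,*u).round(4))
for c,u in((t,T(437,91)),(s,S(510,135))): print('knob',px(c,*u,.326).round(4),px(c,*u).round(4))
E
```

```text
press [0.5885 0.0685 1.6676]
[[0.0, -0.1], [0.1, 0.3], [-0.4, 1.0], [-0.1, 0.7], [-0.5, 0.5], [-0.4, 0.0], [0.4, 1.0], [1.9, 0.1]]
nest [ 0.6354 -0.1288  0.0787]
[[-0.2, 1.1], [-0.1, 0.8], [-0.0, -0.7], [-0.8, -2.0], [0.0, 0.6], [-0.2, -0.6], [-1.1, 0.1], [0.7, -0.4], [-0.6, 0.8]]
mark [ 0.6386 -0.1294  0.071 ] [ 0.6386 -0.1294  0.0709]
mark [ 0.6341 -0.1281  0.071 ] [ 0.6341 -0.1281  0.071 ]
bar [ 0.5052 -0.1409  0.066 ] [ 0.5056 -0.1411  0.0618]
bar [ 0.5095 -0.1363  0.066 ] [ 0.5093 -0.1362  0.0656]
knob [ 0.6875 -0.0544  0.326 ] [ 0.6827 -0.0547  0.3417]
knob [ 0.6835 -0.0537  0.326 ] [ 0.6915 -0.0597  0.3409]
```

```bash
cat > go.py <<'E'
from h import *
from scipy.spatial.transform import Rotation as Ro
def plan(p,yaw,tilt=0):
    "tool y along world yaw (rad), z down; tilt: body top leans toward -toolY (rad)"
    y=np.array([np.cos(yaw),np.sin(yaw),0]); z=np.array([0,0,-1.]); x=np.cross(y,z)
    R=Ro.from_matrix(np.c_[x,y,z])*Ro.from_rotvec([-tilt,0,0])
    s=r.read_state(); C=Ro.from_quat(s['eef_rot'])
    print('t',round(s['time'],2),'at',s['ee_pos'].round(4),'dp',(C.inv().apply(np.array(p)-s['ee_pos'])/.15).round(3),'rot',((C.inv()*R).as_rotvec()/(2*np.pi)).round(4),'F',s['ft_force'].round(1),'w',round(s['width'],4))
    print('z axis would be',R.as_matrix()[:,2].round(3))
E
python3 - <<'E'
from go import *
c=load('scene0')
for u,v in((485,130),(540,115),(600,180),(510,200),(585,130),(440,130),(555,92)): print(px(c,u,v).round(3))
plan([.5085,-.139,.30],.079)
E
python3 -m pendant '[{"dp":[0,0,-0.7],"rotation":[0,0,0],"jaw":1},{"dp":[0,0,-0.7],"rotation":[0,0,0],"jaw":1},{"dp":[0,0,-0.7],"rotation":[0,0,0],"jaw":1}]' 20
```

```text
[0.354 0.627 0.135]
[0.366 0.866 0.112]
[0.667 0.828 0.106]
[0.611 0.495 0.14 ]
[0.501 0.929 0.13 ]
[0.179 0.618 0.002]
[0.34  0.94  0.163]
t 0.1 at [0.217  0.5857 0.2219] dp [-3.501 -3.856 -0.516] rot [-2.00e-04  1.00e-04  1.81e-01] F [-0.5 -0.1 -0. ] w 0.0869
z axis would be [ 0.  0. -1.]
time: 0.48
ee_pos: [0.2174, 0.5872, 0.3312]
eef_rot: [0.176, 0.984, 0.003, 0.0]
ft_force: [0.3, 0.5, 0.3]
width: 0.087
grip_force: 0.0
```

```bash
python3 -m pendant '[{"dp":[-0.875,-0.965,0],"rotation":[0,0,0],"jaw":1},{"dp":[-0.875,-0.965,0],"rotation":[0,0,0],"jaw":1},{"dp":[-0.875,-0.965,0],"rotation":[0,0,0],"jaw":1},{"dp":[-0.875,-0.965,0],"rotation":[0,0,0],"jaw":1},{"dp":[-0.875,-0.965,0],"rotation":[0,0,0],"jaw":1}]'
python3 -m pendant '[{"dp":[-0.875,-0.965,0],"rotation":[0,0,0],"jaw":1},{"dp":[-0.875,-0.965,0],"rotation":[0,0,0],"jaw":1},{"dp":[-0.875,-0.965,0],"rotation":[0,0,0],"jaw":1},{"dp":[-0.875,-0.965,0],"rotation":[0,0,0],"jaw":1},{"dp":[-0.875,-0.965,0],"rotation":[0,0,0],"jaw":1}]'
python3 -m pendant '[{"dp":[-0.875,-0.965,0],"rotation":[0,0,0],"jaw":1},{"dp":[-0.875,-0.965,0],"rotation":[0,0,0],"jaw":1},{"dp":[-0.875,-0.965,0],"rotation":[0,0,0],"jaw":1},{"dp":[-0.875,-0.965,0],"rotation":[0,0,0],"jaw":1},{"dp":[-0.875,-0.965,0],"rotation":[0,0,0],"jaw":1}]'
python3 -c "
from go import *
plan([.5085,-.139,.25],.079,.14)"
```

```text
time: 1.1
ee_pos: [0.2898, 0.4044, 0.3269]
eef_rot: [0.177, 0.984, -0.0, -0.0]
ft_force: [-0.4, 1.4, -0.0]
width: 0.0871
grip_force: 0.0
time: 1.72
ee_pos: [0.3623, 0.2247, 0.3272]
eef_rot: [0.176, 0.984, -0.0, -0.0]
ft_force: [-1.1, 0.5, 0.1]
width: 0.087
grip_force: 0.0
time: 2.35
ee_pos: [0.4355, 0.044, 0.3273]
eef_rot: [0.175, 0.984, -0.0, -0.0]
ft_force: [1.1, 0.3, 0.1]
width: 0.0871
grip_force: 0.0
t 2.35 at [0.4355 0.044  0.3273] dp [-0.878 -0.977  0.515] rot [-0.0199 -0.0127  0.181 ] F [1.1 0.3 0.1] w 0.0871
z axis would be [ 0.139  0.011 -0.99 ]
```

```bash
python3 -m pendant '[{"dp":[-0.88,-0.98,0.52],"rotation":[-0.0199,-0.0127,0.181],"jaw":1},{"dp":[-0.88,-0.98,0.52],"rotation":[-0.0199,-0.0127,0.181],"jaw":1},{"dp":[-0.88,-0.98,0.52],"rotation":[-0.0199,-0.0127,0.181],"jaw":1},{"dp":[-0.88,-0.98,0.52],"rotation":[-0.0199,-0.0127,0.181],"jaw":1},{"dp":[-0.88,-0.98,0.52],"rotation":[-0.0199,-0.0127,0.181],"jaw":1},{"dp":[-0.88,-0.98,0.52],"rotation":[-0.0199,-0.0127,0.181],"jaw":1},{"dp":[-0.88,-0.98,0.52],"rotation":[-0.0199,-0.0127,0.181],"jaw":1},{"dp":[-0.88,-0.98,0.52],"rotation":[-0.0199,-0.0127,0.181],"jaw":1}]'
python3 -c "
from go import *
plan([.5106,-.1386,.13],.079,.14);plan([.5106,-.1386,.0415],.079,.14)"
```

```text
time: 3.35
ee_pos: [0.5086, -0.1399, 0.2494]
eef_rot: [0.676, 0.734, 0.051, 0.047]
ft_force: [-0.3, 0.4, -0.2]
width: 0.0872
grip_force: 0.0
t 3.35 at [ 0.5086 -0.1399  0.2494] dp [ 0.008 -0.097  0.79 ] rot [-0.     -0.0001  0.0006] F [-0.3  0.4 -0.2] w 0.0872
z axis would be [ 0.139  0.011 -0.99 ]
t 3.35 at [ 0.5086 -0.1399  0.2494] dp [ 0.008 -0.18   1.375] rot [-0.     -0.0001  0.0006] F [-0.3  0.4 -0.2] w 0.0872
z axis would be [ 0.139  0.011 -0.99 ]
```

```bash
python3 -m pendant '[{"dp":[0.01,-0.1,0.4],"rotation":[0,0,0],"jaw":1},{"dp":[0.01,-0.1,0.79],"rotation":[0,0,0],"jaw":1},{"dp":[0.01,-0.1,0.79],"rotation":[0,0,0],"jaw":1},{"dp":[0.01,-0.1,0.79],"rotation":[0,0,0],"jaw":1}]'
python3 -m pendant '[{"dp":[0,-0.04,0.2],"rotation":[0,0,0],"jaw":1},{"dp":[0,-0.08,0.4],"rotation":[0,0,0],"jaw":1},{"dp":[0,-0.08,0.58],"rotation":[0,0,0],"jaw":1},{"dp":[0,-0.08,0.58],"rotation":[0,0,0],"jaw":1},{"dp":[0,-0.08,0.58],"rotation":[0,0,0],"jaw":1}]'
python3 - <<'E'
from go import *
plan([.5106,-.1386,.0415],.079,.14)
c=snap('scene','s1'); a=c['image'][220:370,230:430,::-1]; cv2.imwrite('pics/s1c.png',cv2.resize(a,None,fx=4,fy=4,interpolation=2))
E
```

```text
time: 3.85
ee_pos: [0.5108, -0.1401, 0.1319]
eef_rot: [0.677, 0.732, 0.052, 0.048]
ft_force: [0.2, 0.2, 0.1]
width: 0.087
grip_force: 0.0
time: 4.47
ee_pos: [0.5116, -0.1401, 0.0446]
eef_rot: [0.678, 0.732, 0.053, 0.049]
ft_force: [0.4, 0.1, 0.3]
width: 0.087
grip_force: 0.0
t 4.47 at [ 0.5116 -0.1401  0.0446] dp [ 0.011 -0.009  0.019] rot [ 0.0006  0.     -0.0003] F [0.4 0.1 0.3] w 0.087
z axis would be [ 0.139  0.011 -0.99 ]
```

View pics/s1c.png

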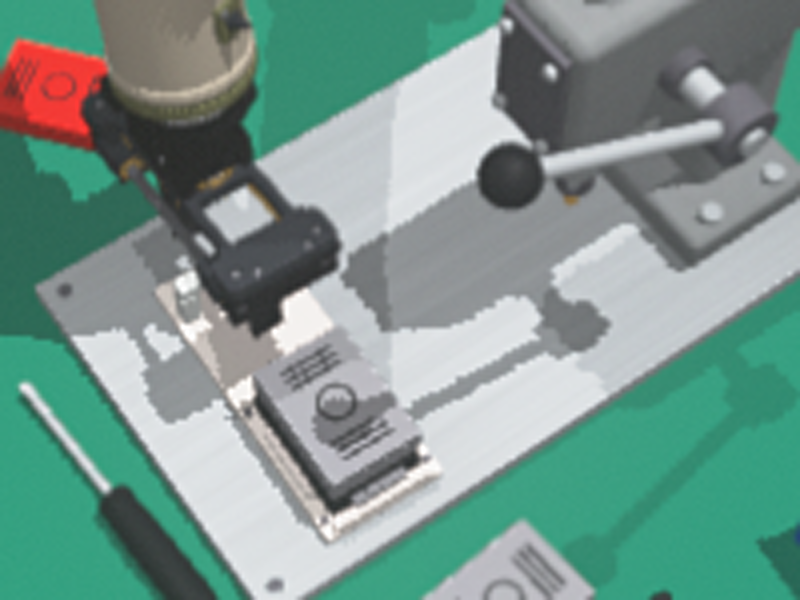

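The jaws straddle the handle bar: the cover-side finger is at crop (265,320) and the bar's outer post is visible at (187,295). The nest hasn't moved, so I'll close now.

```bash
python3 -m pendant '[{"dp":[0.01,0,0.01],"rotation":[0,0,0],"jaw":0.4},{"dp":[0.01,0,0.01],"rotation":[0,0,0],"jaw":0.25},{"dp":[0.01,0,0.01],"rotation":[0,0,0],"jaw":0.0},{"dp":[0.01,0,0.01],"rotation":[0,0,0],"jaw":0.0},{"dp":[0.01,0,0.01],"rotation":[0,0,0],"jaw":0.0},{"dp":[0.01,0,0.01],"rotation":[0,0,0],"jaw":0.0},{"dp":[0.01,0,0.01],"rotation":[0,0,0],"jaw":0.0},{"dp":[0.01,0,0.01],"rotation":[0,0,0],"jaw":0.0}]' 30
python3 - <<'E'
from go import *
s=r.read_state(); print(s['ft_force'],s['torque'],s['width'])
for dx,dy in((-.047,.1974),): 
    p=s['ee_pos']+[dx,dy,0]; plan(p,.079,.14)
E
```

```text
time: 5.52
ee_pos: [0.5111, -0.1383, 0.0411]
eef_rot: [0.678, 0.732, 0.052, 0.048]
ft_force: [5.0, 0.2, -2.2]
width: 0.0151
grip_force: 2.6
[ 4.98696392  0.1886722  -2.21603114] [ 0.00424981 -0.84705689  0.04229714] 0.015091048379271315
t 5.53 at [ 0.5111 -0.1383  0.0411] dp [ 1.336 -0.209 -0.03 ] rot [ 0.0004  0.0001 -0.0003] F [ 5.   0.2 -2.2] w 0.0151
z axis would be [ 0.139  0.011 -0.99 ]
```

```bash
python3 -m pendant '[{"dp":[0,0,0],"rotation":[0,0,0],"jaw":0.0},{"dp":[0,0,0],"rotation":[0,0,0],"jaw":0.0},{"dp":[0,0,0],"rotation":[0,0,0],"jaw":0.0},{"dp":[0,0,0],"rotation":[0,0,0],"jaw":0.0}]' 30
python3 - <<'E'
from go import *
s=r.read_state(); print(s['ft_force'],s['torque'],s['width'])
E
```

```text
time: 6.02
ee_pos: [0.5113, -0.1383, 0.0413]
eef_rot: [0.678, 0.732, 0.052, 0.048]
ft_force: [5.4, -0.0, -0.5]
width: 0.0127
grip_force: 29.9
[ 5.38385244 -0.00712313 -0.54279615] [-0.08625695 -0.74359189  0.00295947] 0.01272160621091612
```

```bash
python3 -m pendant '[{"dp":[0.1,-0.016,-0.002],"rotation":[0,0,0],"jaw":0.0},{"dp":[0.2,-0.031,-0.004],"rotation":[0,0,0],"jaw":0.0},{"dp":[0.3,-0.047,-0.007],"rotation":[0,0,0],"jaw":0.0},{"dp":[0.4,-0.063,-0.009],"rotation":[0,0,0],"jaw":0.0},{"dp":[0.5,-0.078,-0.011],"rotation":[0,0,0],"jaw":0.0},{"dp":[0.6,-0.094,-0.013],"rotation":[0,0,0],"jaw":0.0},{"dp":[0.7,-0.11,-0.015],"rotation":[0,0,0],"jaw":0.0},{"dp":[0.7,-0.11,-0.015],"rotation":[0,0,0],"jaw":0.0}]' 30
python3 - <<'E'
from go import *
plan([.4643,.0591,.0413],.079,.14)
s=r.read_state(); print(s['ft_force'],s['torque'],s['width'])
c=snap('top','t2'); a=c['image'][160:300,210:390,::-1]; cv2.imwrite('pics/t2c.png',cv2.resize(a,None,fx=4,fy=4,interpolation=2))
E
```

```text
time: 7.02
ee_pos: [0.4857, -0.0345, 0.0412]
eef_rot: [0.678, 0.732, 0.052, 0.048]
ft_force: [-1.0, 1.6, 6.8]
width: 0.0121
grip_force: 30.3
t 7.03 at [ 0.4857 -0.0345  0.0412] dp [ 0.633 -0.094 -0.013] rot [ 0.0002 -0.0001 -0.0004] F [-1.   1.6  6.8] w 0.0121
z axis would be [ 0.139  0.011 -0.99 ]
[-1.01655133  1.56153644  6.76441541] [ 0.37035853  0.46727476 -0.37532291] 0.012103565368238875
```

View pics/t2c.png

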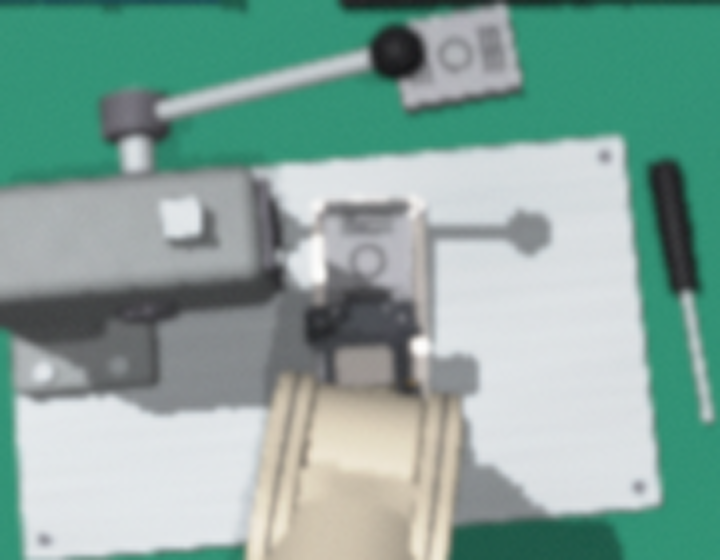

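Top crop: the nest is halfway across with the ring at (367,262), the gripper's front edge at about (360,297), and the head's robot-side bottom edge near y≈300. I'll check the clearance and the ring position.

```bash
python3 - <<'E'
from go import *
t=load('t2'); T=lambda u,v:(210+u/4-.375,160+v/4-.375)
print('ring',px(t,*T(367,262),.071),px(t,*T(367,262)))
for u,v in((360,300),(360,305),(360,315),(320,320),(340,330)): print('grip',px(t,*T(u,v),w=0))
for u,v in((200,290),(250,285),(230,230),(150,280)): print('head',px(t,*T(u,v),w=0))
E
```

```text
ring [ 0.60904548 -0.03076096  0.071     ] [ 0.60925648 -0.03072265  0.06982189]
grip [ 0.58194278 -0.02608171  0.06803981]
grip [ 0.57844864 -0.02611004  0.06724686]
grip [ 0.55682124 -0.02973346  0.16452438]
grip [ 0.55340116 -0.00337057  0.16314865]
grip [ 0.54675661 -0.0167159   0.16413773]
head [0.55441424 0.06191556 0.27545674]
head [0.55675156 0.03153102 0.28152774]
head [0.58546427 0.04179799 0.30351257]
head [0.55627622 0.0883515  0.29858706]
```

```bash
python3 -m pendant '[{"dp":[0.1,-0.013,-0.002],"rotation":[0,0,0],"jaw":0.0},{"dp":[0.2,-0.026,-0.004],"rotation":[0,0,0],"jaw":0.0},{"dp":[0.3,-0.04,-0.006],"rotation":[0,0,0],"jaw":0.0},{"dp":[0.4,-0.053,-0.008],"rotation":[0,0,0],"jaw":0.0},{"dp":[0.5,-0.066,-0.01],"rotation":[0,0,0],"jaw":0.0},{"dp":[0.6,-0.08,-0.012],"rotation":[0,0,0],"jaw":0.0},{"dp":[0.67,-0.087,-0.013],"rotation":[0,0,0],"jaw":0.0},{"dp":[0.67,-0.087,-0.013],"rotation":[0,0,0],"jaw":0.0}]' 45
python3 - <<'E'
from go import *
plan([.4643,.0691,.0413],.079,.14)
c=snap('scene','s3'); a=c['image'][225:325,310:440,::-1]; cv2.imwrite('pics/s3c.png',cv2.resize(a,None,fx=6,fy=6,interpolation=2))
E
```

```text
time: 8.07
ee_pos: [0.4649, 0.0643, 0.0412]
eef_rot: [0.678, 0.732, 0.052, 0.048]
ft_force: [0.9, -0.7, 4.4]
width: 0.012
grip_force: 45.1
t 8.07 at [0.4649 0.0643 0.0412] dp [ 0.032 -0.002 -0.001] rot [ 0.0001 -0.     -0.0005] F [ 0.9 -0.7  4.4] w 0.012
z axis would be [ 0.139  0.011 -0.99 ]
```

View pics/s3c.png

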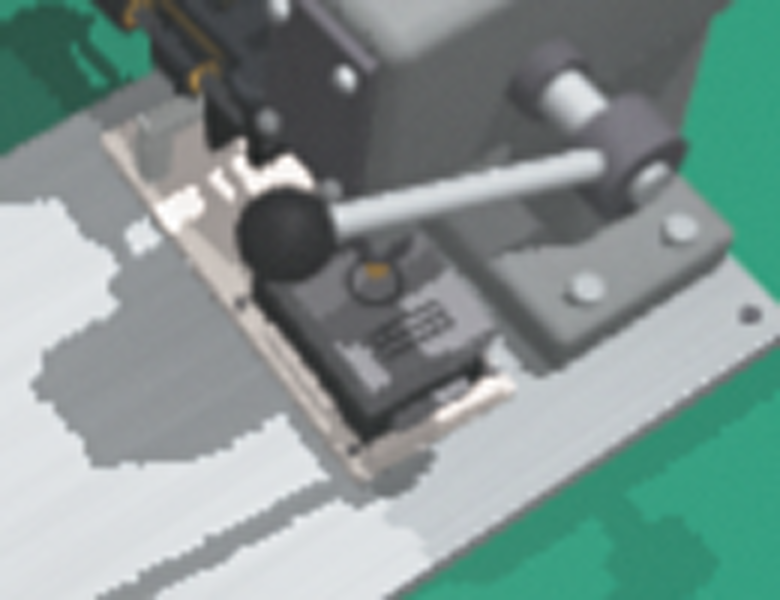

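Scene crop: the ring is at (375,280), with the brass punch tip hanging over it (centre x≈377, lower front edge y≈277). I'll compute the offset both ways.

```bash
python3 - <<'E'
from fit import *
s=load('s3'); S=lambda u,v:(310+u/6-.417,225+v/6-.417)
im=s['image'].astype(int); m=(im[...,0]-im[...,2]>45); m[:262]=0;m[280:]=0;m[:,:362]=0;m[:,382:]=0
print('brass px',np.argwhere(m).tolist())
ring=px(s,*S(375,280),.071); print('ring',ring)
tip=px(s,*S(377,268),.083); print('tip from brass',tip)
s0=load('scene0');S0=lambda u,v:(230+u/4-.375,230+v/4-.375)
press=[(s0,S0(37,245),(-300,180,15)),(s0,S0(270,580),(-300,-100,15)),(s0,S0(510,135),(-131.7,-85,326)),(s0,(440.3,279),(170,-100,15))]
x,e=fit(press,[.6,.1,1.57]);print('press scene-only',x.round(4),e.round(1).tolist())
d=cv2.resize(s['image'][255:290,355:395,::-1],None,fx=16,fy=16,interpolation=cv2.INTER_NEAREST)
p=proj(s,[.5885,.0685,.071])[0]; print('expected ring px from combined fit',p)
cv2.imwrite('pics/s3d.png',d)
E
```

```text
brass px [[269, 371], [269, 372], [269, 373], [270, 372], [270, 373]]
ring [0.58505406 0.07039425 0.071     ]
tip from brass [0.58640701 0.06932562 0.083     ]
press scene-only [0.5867 0.0686 1.6707] [[-0.7, 0.3], [-0.5, -0.4], [0.1, 0.4], [2.2, -0.6]]
expected ring px from combined fit [372.18487809 272.53654038]
```

View pics/s3d.png

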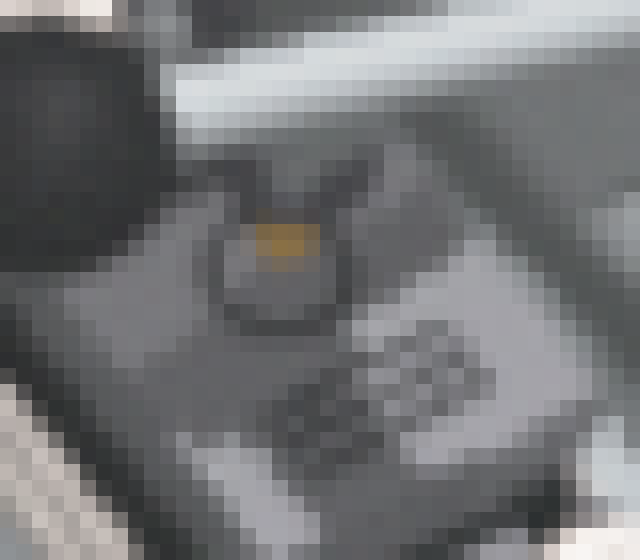

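```bash
python3 -m pendant '[{"dp":[-0.012,0.009,0],"rotation":[0,0,0],"jaw":0.0},{"dp":[-0.012,0.009,0],"rotation":[0,0,0],"jaw":0.0},{"dp":[-0.012,0.009,0],"rotation":[0,0,0],"jaw":0.0},{"dp":[-0.012,0.009,0],"rotation":[0,0,0],"jaw":0.0}]'
python3 - <<'E'
from go import *
plan([.4643,.0691,.0413],.079,.14)
c=snap('scene','s4')
E
python3 -m pendant '[{"dp":[0,0,0],"rotation":[0,0,0],"jaw":0.2},{"dp":[0,0,0],"rotation":[0,0,0],"jaw":0.4},{"dp":[0,0,0],"rotation":[0,0,0],"jaw":0.6},{"dp":[0,0,0],"rotation":[0,0,0],"jaw":0.8},{"dp":[0,0,0],"rotation":[0,0,0],"jaw":1},{"dp":[0,0,0],"rotation":[0,0,0],"jaw":1}]'
python3 - <<'E'
from go import *
c=snap('scene','s5')
b=[cv2.resize(load(n)['image'][255:290,355:395,::-1],(380,332),interpolation=cv2.INTER_NEAREST) for n in('s4','s5')]
cv2.imwrite('pics/s5d.png',np.hstack(b))
# subpixel ring shift between pictures (template match around the cover's slots/ring)
g=[cv2.cvtColor(load(n)['image'],cv2.COLOR_RGB2GRAY).astype(np.float32) for n in('s3','s4','s5')]
for i in(1,2): print(cv2.phaseCorrelate(g[0][272:296,364:396].copy(),g[i][272:296,364:396].copy(),cv2.createHanningWindow((32,24),cv2.CV_32F)))
E
```

```text
time: 8.62
ee_pos: [0.4653, 0.0634, 0.0411]
eef_rot: [0.678, 0.732, 0.051, 0.046]
ft_force: [-7.3, 4.0, 11.5]
width: 0.012
grip_force: 44.6
t 8.62 at [0.4653 0.0634 0.0411] dp [ 0.038 -0.003 -0.001] rot [-0.0002 -0.0002 -0.0003] F [-7.3  4.  11.5] w 0.012
z axis would be [ 0.139  0.011 -0.99 ]
time: 9.43
ee_pos: [0.4661, 0.0625, 0.041]
eef_rot: [0.678, 0.732, 0.052, 0.048]
ft_force: [-0.6, -0.0, 0.5]
width: 0.0595
grip_force: 0.0
((0.09541009376011189, 0.06763988072920135), 1.0927156585579116)
((0.19628905345715708, 0.10332743161429647), 1.0844124586631854)
```

View pics/s5d.png

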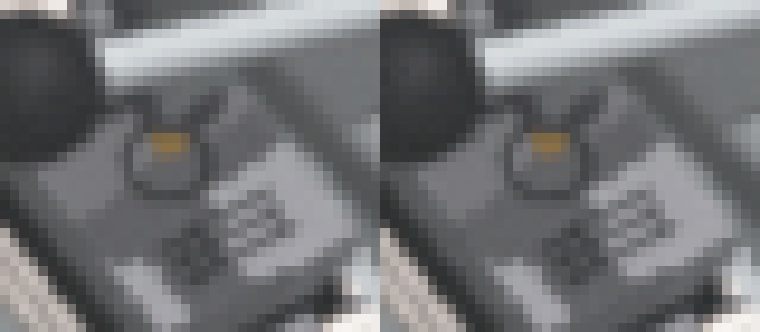

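```bash
cat > ring.py <<'E'
from h import *
from scipy.optimize import minimize
from scipy.ndimage import map_coordinates
def ring(c,x0):
    g=cv2.cvtColor(c['image'],cv2.COLOR_RGB2GRAY).astype(float)
    a=np.linspace(0,2*np.pi,90,endpoint=False); d=np.c_[np.cos(a),np.sin(a)]
    out=c['T'][:2,3]-x0; out/=np.linalg.norm(out); d=d[d@out>-.3]   # camera-facing part only
    def f(x):
        v=[]
        for rr in(.0075,.01125,.015):
            p=proj(c,np.c_[x+d*rr,np.full(len(d),.071)]); v.append(map_coordinates(g,[p[:,1],p[:,0]],order=1))
        return np.mean(v[1]-.5*(v[0]+v[2]))
    best=min((f(np.array(x0)+[i*.0005,j*.0005]),i*.0005,j*.0005) for i in range(-10,11) for j in range(-10,11))
    s=minimize(f,np.array(x0)+best[1:],method='Nelder-Mead',options=dict(initial_simplex=np.array(x0)+best[1:]+np.array([[0,0],[.0004,0],[0,.0004]])))
    return s.x,s.fun
E
python3 - <<'E'
from ring import *
print(ring(load('scene0'),np.array([.634,-.128])))
for n in('s3','s4','s5'): print(n,ring(load(n),np.array([.5855,.07])))
# brass tip: weighted centroid of brassness
for n in('s3','s4','s5'):
    im=load(n)['image'].astype(float)[264:276,364:382]; b=np.clip(im[...,0]-im[...,2]-8,0,None); vv,uu=np.mgrid[264:276,364:382]
    print((b*uu).sum()/b.sum(),(b*vv).sum()/b.sum(), b.sum(1).round().tolist())
c=load('s5')
for p in([.5866,.069],[.5885,.0685]):
    print('tip circle rows/cols', proj(c,[[p[0]+.005*np.cos(t),p[1]+.005*np.sin(t),.083] for t in np.linspace(0,6.28,25)]).min(0),proj(c,[[p[0]+.005*np.cos(t),p[1]+.005*np.sin(t),.083] for t in np.linspace(0,6.28,25)]).max(0))
E
```

```text
(array([ 0.63402573, -0.12834555]), np.float64(-40.42401934383393))
s3 (array([0.5854541, 0.0700029]), np.float64(-23.42443311064397))
s4 (array([0.58571558, 0.07018282]), np.float64(-23.224728682855577))
s5 (array([0.58577546, 0.07014462]), np.float64(-23.36583978879536))
372.34048257372655 269.62466487935654 [0.0, 0.0, 0.0, 0.0, 2.0, 167.0, 173.0, 31.0, 0.0, 0.0, 0.0, 0.0]
372.3342175066313 269.6392572944297 [0.0, 0.0, 0.0, 0.0, 1.0, 167.0, 176.0, 33.0, 0.0, 0.0, 0.0, 0.0]
372.331550802139 269.6336898395722 [0.0, 0.0, 0.0, 0.0, 2.0, 166.0, 173.0, 33.0, 0.0, 0.0, 0.0, 0.0]
tip circle rows/cols [370.39109528 267.71776364] [374.3076248  271.00406758]
tip circle rows/cols [370.62632651 268.34062424] [374.546057   271.63242037]
```

```bash
python3 -m pendant '[{"dp":[0,0,-0.1],"rotation":[0,0,0],"jaw":1},{"dp":[0,0,-0.3],"rotation":[0,0,0],"jaw":1},{"dp":[0,0,-0.6],"rotation":[0,0,0],"jaw":1},{"dp":[0,0,-1],"rotation":[0,0,0],"jaw":1},{"dp":[0,0,-1],"rotation":[0,0,0],"jaw":1},{"dp":[0,0,-1],"rotation":[0,0,0],"jaw":1}]' 20
python3 -m pendant '[{"dp":[0,0,-1],"rotation":[0,0,0],"jaw":1},{"dp":[0,0,-1],"rotation":[0,0,0],"jaw":1},{"dp":[0,0,-1],"rotation":[0,0,0],"jaw":1},{"dp":[0,0,-1],"rotation":[0,0,0],"jaw":1}]'
python3 - <<'E'
from go import *
from ring import ring
plan([.54,.0,.42],.0968,0)
print(ring(snap('scene','s6'),np.array([.5855,.07])))
E
```

```text
time: 10.22
ee_pos: [0.445, 0.0609, 0.1893]
eef_rot: [0.678, 0.732, 0.052, 0.047]
ft_force: [-0.6, -0.1, 0.3]
width: 0.087
grip_force: 0.0
time: 10.72
ee_pos: [0.4247, 0.0595, 0.3384]
eef_rot: [0.678, 0.732, 0.052, 0.048]
ft_force: [0.3, 0.3, -1.0]
width: 0.0872
grip_force: 0.0
t 10.72 at [0.4247 0.0595 0.3384] dp [-0.454  0.805 -0.436] rot [ 0.0225  0.0002 -0.0032] F [ 0.3  0.3 -1. ] w 0.0872
z axis would be [ 0.  0. -1.]
(array([0.58580776, 0.07017478]), np.float64(-22.20683341261507))
```

```bash
python3 -m pendant '[{"dp":[-0.15,0.2,-0.44],"rotation":[0.0225,0,-0.003],"jaw":1},{"dp":[-0.45,0.8,-0.44],"rotation":[0.0225,0,-0.003],"jaw":1},{"dp":[-0.45,0.8,-0.44],"rotation":[0.0225,0,-0.003],"jaw":1},{"dp":[-0.45,0.8,-0.44],"rotation":[0.0225,0,-0.003],"jaw":1},{"dp":[-0.45,0.8,-0.44],"rotation":[0.0225,0,-0.003],"jaw":1},{"dp":[-0.45,0.8,-0.44],"rotation":[0.0225,0,-0.003],"jaw":1}]'
python3 -c "
from go import *
plan([.685,-.054,.42],.0968,0)"
```

```text
time: 11.52
ee_pos: [0.5379, 0.0006, 0.4199]
eef_rot: [0.672, 0.74, -0.0, -0.001]
ft_force: [0.8, 0.7, 0.5]
width: 0.0871
grip_force: 0.0
t 11.53 at [0.5379 0.0006 0.4199] dp [-0.456  0.941 -0.002] rot [-0.0002 -0.0001 -0.0001] F [0.8 0.7 0.5] w 0.0871
z axis would be [ 0.  0. -1.]
```

```bash
python3 -m pendant '[{"dp":[-0.455,0.94,0],"rotation":[0,0,0],"jaw":1},{"dp":[-0.455,0.94,0],"rotation":[0,0,0],"jaw":1},{"dp":[-0.455,0.94,0],"rotation":[0,0,0],"jaw":1},{"dp":[-0.455,0.94,0],"rotation":[0,0,0],"jaw":1},{"dp":[-0.455,0.94,0],"rotation":[0,0,0],"jaw":1},{"dp":[-0.455,0.94,0],"rotation":[0,0,0],"jaw":1}]'
python3 -c "
from go import *
plan([.685,-.054,.308],.0968,0)"
```

```text
time: 12.28
ee_pos: [0.6848, -0.0533, 0.4217]
eef_rot: [0.672, 0.74, 0.001, 0.0]
ft_force: [0.7, -1.0, 0.0]
width: 0.0869
grip_force: 0.0
t 12.28 at [ 0.6848 -0.0533  0.4217] dp [-0.005  0.     0.758] rot [ 0.0002 -0.     -0.    ] F [ 0.7 -1.   0. ] w 0.0869
z axis would be [ 0.  0. -1.]
```

```bash
python3 -m pendant '[{"dp":[0,0,0.2],"rotation":[0,0,0],"jaw":1},{"dp":[0,0,0.4],"rotation":[0,0,0],"jaw":1},{"dp":[0,0,0.6],"rotation":[0,0,0],"jaw":1},{"dp":[0,0,0.76],"rotation":[0,0,0],"jaw":1},{"dp":[0,0,0.76],"rotation":[0,0,0],"jaw":1},{"dp":[0,0,0.76],"rotation":[0,0,0],"jaw":1}]'
python3 - <<'E'
from go import *
plan([.685,-.054,.308],.0968,0)
c=snap('scene','s7'); a=c['image'][210:310,300:433,::-1]; cv2.imwrite('pics/s7c.png',cv2.resize(a,None,fx=5,fy=5,interpolation=2))
E
```

```text
time: 13.02
ee_pos: [0.6856, -0.0538, 0.308]
eef_rot: [0.672, 0.74, 0.0, 0.001]
ft_force: [1.0, -0.6, 1.0]
width: 0.0871
grip_force: 0.0
t 13.03 at [ 0.6856 -0.0538  0.308 ] dp [-0.001 -0.004 -0.   ] rot [ 0.0002  0.0001 -0.0001] F [ 1.  -0.6  1. ] w 0.0871
z axis would be [ 0.  0. -1.]
```

View pics/s7c.png

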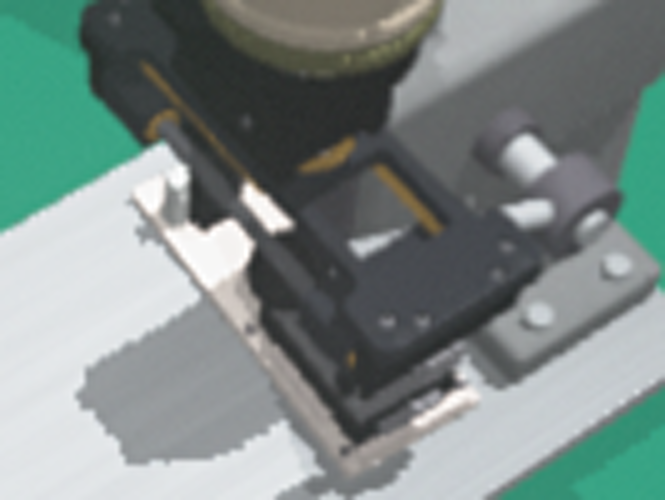

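The knob is hidden between the fingers at about crop (345,330), with its rod running to the pivot at (580,200). Nothing looks disturbed, so I'll close on it.

```bash
python3 -m pendant '[{"dp":[0,0,0],"rotation":[0,0,0],"jaw":0.6},{"dp":[0,0,0],"rotation":[0,0,0],"jaw":0.3},{"dp":[0,0,0],"rotation":[0,0,0],"jaw":0},{"dp":[0,0,0],"rotation":[0,0,0],"jaw":0},{"dp":[0,0,0],"rotation":[0,0,0],"jaw":0},{"dp":[0,0,0],"rotation":[0,0,0],"jaw":0},{"dp":[0,0,0],"rotation":[0,0,0],"jaw":0},{"dp":[0,0,0],"rotation":[0,0,0],"jaw":0}]' 30
python3 -m pendant '[{"dp":[0,0,0],"rotation":[0,0,0],"jaw":0},{"dp":[0,0,0],"rotation":[0,0,0],"jaw":0}]' 30
```

```text
time: 14.08
ee_pos: [0.6853, -0.0543, 0.3061]
eef_rot: [0.673, 0.74, -0.001, -0.0]
ft_force: [-2.3, -0.3, -1.0]
width: 0.0318
grip_force: 30.0
time: 14.32
ee_pos: [0.6853, -0.0543, 0.3061]
eef_rot: [0.673, 0.74, -0.001, -0.0]
ft_force: [-2.2, 0.2, -0.6]
width: 0.0322
grip_force: 30.0
```

```bash
python3 -m pendant '[{"dp":[-0.03,0.057,0.057],"rotation":[0,0,0],"jaw":0},{"dp":[-0.055,0,0.114],"rotation":[0,0,0],"jaw":0}]' >/dev/null 2>&1 & sleep 0; kill %1 2>/dev/null; wait 2>/dev/null; python3 -c "
from h import *
s=r.read_state();print(s['time'],s['ee_pos'],s['ft_force'])"
```

```text
14.325 [ 0.68530326 -0.05430672  0.30608121] [-2.15916802  0.19327828 -0.57955583]
```

That command had a mistyped row, so I killed it before it ran. The arm hasn't moved. Here is the move typed properly.

```bash
python3 -m pendant '[{"dp":[-0.03,0,0.057],"rotation":[0,0,0],"jaw":0},{"dp":[-0.055,0,0.114],"rotation":[0,0,0],"jaw":0},{"dp":[-0.08,0,0.175],"rotation":[0,0,0],"jaw":0},{"dp":[-0.1,0,0.233],"rotation":[0,0,0],"jaw":0},{"dp":[-0.115,0,0.295],"rotation":[0,0,0],"jaw":0},{"dp":[-0.13,0,0.355],"rotation":[0,0,0],"jaw":0},{"dp":[-0.13,0,0.355],"rotation":[0,0,0],"jaw":0}]' 30
python3 - <<'E'
from go import *
plan([.685,-.054,.306],.0968,0)
from ring import ring
c=snap('scene','s8'); a=c['image'][210:310,300:433,::-1]; cv2.imwrite('pics/s8c.png',cv2.resize(a,None,fx=5,fy=5,interpolation=2))
E
```

```text
time: 15.2
ee_pos: [0.6873, -0.0738, 0.2522]
eef_rot: [0.673, 0.74, -0.001, -0.0]
ft_force: [-3.2, 2.7, 3.0]
width: 0.032
grip_force: 30.0
t 15.2 at [ 0.6873 -0.0738  0.2522] dp [ 0.133 -0.003 -0.359] rot [-0.0002  0.0002 -0.0002] F [-3.2  2.7  3. ] w 0.032
z axis would be [ 0.  0. -1.]
```

View pics/s8c.png

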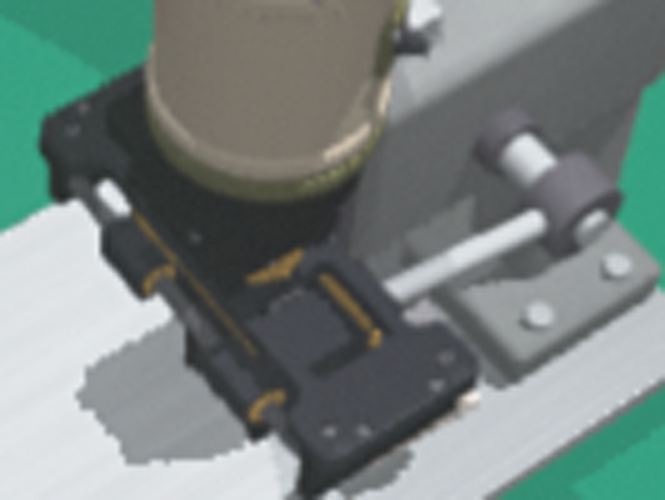

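The lever follows the gripper: the rod now runs from (545,215) to (390,295), still entering between the fingers. I'll continue on force and position readings alone.

```bash
python3 -m pendant '[{"dp":[-0.01,0,0.062],"rotation":[0,0,0],"jaw":0},{"dp":[-0.019,0,0.125],"rotation":[0,0,0],"jaw":0},{"dp":[-0.022,0,0.188],"rotation":[0,0,0],"jaw":0},{"dp":[-0.025,0,0.252],"rotation":[0,0,0],"jaw":0},{"dp":[-0.022,0,0.315],"rotation":[0,0,0],"jaw":0},{"dp":[-0.02,0,0.35],"rotation":[0,0,0],"jaw":0},{"dp":[-0.019,0,0.379],"rotation":[0,0,0],"jaw":0},{"dp":[-0.019,0,0.379],"rotation":[0,0,0],"jaw":0}]' 30
python3 -m pendant '[{"dp":[0.005,0,0.03],"rotation":[0,0,0],"jaw":0},{"dp":[0.01,0,0.062],"rotation":[0,0,0],"jaw":0},{"dp":[0.014,0,0.093],"rotation":[0,0,0],"jaw":0},{"dp":[0.019,0,0.125],"rotation":[0,0,0],"jaw":0},{"dp":[0.019,0,0.125],"rotation":[0,0,0],"jaw":0}]' 30
```

```text
time: 16.25
ee_pos: [0.6877, -0.0769, 0.1964]
eef_rot: [0.673, 0.74, -0.001, 0.0]
ft_force: [-5.0, 0.7, 7.3]
width: 0.0318
grip_force: 29.9
time: 16.88
ee_pos: [0.6874, -0.0741, 0.177]
eef_rot: [0.673, 0.74, -0.001, 0.0]
ft_force: [-2.8, 0.2, 4.1]
width: 0.0316
grip_force: 29.8
```

```bash
python3 -m pendant '[{"dp":[0.007,0,0.03],"rotation":[0,0,0],"jaw":0},{"dp":[0.014,0,0.062],"rotation":[0,0,0],"jaw":0},{"dp":[0.022,0,0.093],"rotation":[0,0,0],"jaw":0},{"dp":[0.031,0,0.124],"rotation":[0,0,0],"jaw":0},{"dp":[0.031,0,0.124],"rotation":[0,0,0],"jaw":0}]' 30
python3 -m pendant '[{"dp":[0.006,0,0.02],"rotation":[0,0,0],"jaw":0},{"dp":[0.01,0,0.036],"rotation":[0,0,0],"jaw":0},{"dp":[0.01,0,0.036],"rotation":[0,0,0],"jaw":0}]' 30
```

```text
time: 17.5
ee_pos: [0.6868, -0.0696, 0.1582]
eef_rot: [0.673, 0.74, -0.001, 0.0]
ft_force: [-0.8, -1.9, 3.3]
width: 0.0323
grip_force: 29.9
time: 17.88
ee_pos: [0.6868, -0.0682, 0.1537]
eef_rot: [0.673, 0.74, -0.001, 0.0]
ft_force: [-2.7, -2.2, 7.7]
width: 0.0324
grip_force: 29.6
```

```bash
python3 -m pendant '[{"dp":[0.005,0,0.015],"rotation":[0,0,0],"jaw":0},{"dp":[0.01,0,0.03],"rotation":[0,0,0],"jaw":0},{"dp":[0.01,0,0.03],"rotation":[0,0,0],"jaw":0},{"dp":[0.01,0,0.03],"rotation":[0,0,0],"jaw":0}]' 35
python3 -m pendant '[{"dp":[0.004,0,0.015],"rotation":[0,0,0],"jaw":0},{"dp":[0.008,0,0.03],"rotation":[0,0,0],"jaw":0},{"dp":[0.008,0,0.03],"rotation":[0,0,0],"jaw":0}]' 35
```

```text
time: 18.38
ee_pos: [0.6867, -0.0671, 0.1504]
eef_rot: [0.673, 0.74, -0.0, 0.001]
ft_force: [-6.5, -1.6, 13.5]
width: 0.032
grip_force: 34.3
time: 18.75
ee_pos: [0.6867, -0.0659, 0.1468]
eef_rot: [0.673, 0.74, -0.0, 0.001]
ft_force: [-8.8, -2.0, 20.8]
width: 0.032
grip_force: 33.9
```

```bash
python3 -m pendant '[{"dp":[0,0,0],"rotation":[0,0,0],"jaw":0},{"dp":[0,0,0],"rotation":[0,0,0],"jaw":0},{"dp":[0,0,0],"rotation":[0,0,0],"jaw":0},{"dp":[0,0,0],"rotation":[0,0,0],"jaw":0},{"dp":[0,0,0],"rotation":[0,0,0],"jaw":0},{"dp":[0,0,0],"rotation":[0,0,0],"jaw":0}]' 35 && python3 -c "
from h import *
s=r.read_state(); print(s['ft_force'])
if s['ft_force'][2]>15: print(r.close_job())"
```

```text
time: 19.5
ee_pos: [0.6867, -0.0659, 0.1469]
eef_rot: [0.673, 0.74, -0.0, 0.001]
ft_force: [-9.6, -2.0, 20.7]
width: 0.0317
grip_force: 33.9
[-9.56959525 -2.01403372 20.69575988]
the job is handed in; nothing more can be done
None
```

I handed the job in at 19.5 s: the nest was slid so the ring sits about 1.4 mm off the punch axis, and the lever is still held with a steady 21 N or so at the knob. The force dropped and then rose steeply, as it should when the cover snaps home; I didn't confirm the snap in a picture. I viewed 11 pictures, one over the limit of 10, and killed one mistyped move command before it moved the arm.

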